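# Load the baking dish into its carrier

## Task

Slide the terracotta baking dish up the little ramp and over the lip into the wooden carrier, without lifting it, and press it gently (about 10 N, for a second) against the spring plate at the back. Then let go and slide the bolt fully across the mouth, leaving the dish flat in the carrier and snug against the plate, and nothing else on the worktop disturbed.

Things in the scene. Friction and masses are not known exactly. Their poses are not given: they have to be found in the camera images.
- dish: round open terracotta baking dish, glazed and slippery (friction about 0.35), loose, 0.4 to 0.75 kg, 45 mm high; outer radius 58 mm at the foot, 66 mm at 6 mm height, 70 mm at the rim; wall 5 mm. Origin: centre of its underside. It starts on the worktop before the ramp, within 3 cm of the carrier's centre line. To be pushed with less than 22 N, never lifted
- carrier: low wooden dish carrier, fixed. Origin: centre of its underside, on the worktop; x points inward, the way the dish goes in, y to the left of that, z up. In this frame the ramp rises from x = -130 mm to 9 mm height at -88 mm; side rails, 34 mm high, inner faces at y = +-78 mm, run from x = -76 to 138 mm; back wall 46 mm high, its front at x = 128 mm
- lip (a point): middle of the top of the dark lip at the head of the ramp, 9 mm above the worktop, at x = -84 mm in the carrier's frame; the lip is 10 mm wide in x, behind it the floor is 4 mm high. The dish lies flat behind it, clear of the bolt, when its centre is at x > -12 mm in the carrier's frame
- stop: the sprung stop on the back wall of the carrier; origin and axes as the carrier's. It has an upright steel spring plate, 104 mm wide, top 36 mm above the worktop, whose black rubber face stands at x = 72 to 101 mm: this differs each time and is not measured. So the dish meets it with its centre at about x = 2 to 33 mm. It gives up to 12 mm: 1.5 N per mm; keep below 16 N
- bolt (a joint): travel of the steel bolt at the carrier's mouth, in m: 0 = drawn out to the right (open), 0.060 = fully across (closed, at its end stop). It starts at 0 to 0.012, slides toward the carrier's +y against about 1.5 N and stays where it is left
- bolt_knob (a point): upright round steel knob of the bolt, 13 mm thick; this point is on its axis, 12 mm below its top and 44.5 mm above the worktop, at x = -84 mm and y = -160 mm plus the bolt's travel in the carrier. Under it is a 9 mm high wooden wing (x = -101 to -67 mm, y from -182 mm). The bolt is 10 mm thick, axis 16.5 mm up; its guide block, 27 mm high, is at y = -86 to -96 mm
- jam_jar: jam jar with black lid, 64 mm wide, 88 mm high, loose bystander to the right of the carrier; origin: centre of its underside
- mug_cream: cream mug, 88 mm over its handle, 50 mm high, loose bystander on the left; origin: on its underside
- salt: salt shaker with grey top, 44 mm wide, 90 mm high, loose bystander at the front right; origin: centre of its underside

How it is judged:
By the outcome, as a careful person would: the job done as asked, in the order asked, and still so for the second after the job is handed in, with the robot touching nothing.
It also fails if it takes over 72 s, if anything falls off the work surface, if the arm or the gripper's body presses on something with over 40 N, if the wrist force passes 120 N, or if a joint passes its speed limit or range.

## Robot

A 6-joint arm with a two-finger parallel gripper is mounted at the origin on a cart in front of the work surface, level with it; the furniture and walls round the work are solid. World frame = base frame: x ahead of the robot, y to its left, z up, the work surface at z = 0. Lengths are in mm, angles in rad, forces in N, time in s.
With the tool pointing down it reaches from about 300 to 775 mm from the base axis. Payload 14.6 kg.
Tool frame: the origin (TCP) lies midway between the tips of the shut fingers; the grasp point (between the pads) lies 19 mm behind it; z points along the fingers, y is the line along which they close (so a half turn about z gives the same grasp; the last joint's range is limited). The gripper opens to 94 mm and grips with 3 to 60 N. Pads are 16 mm wide; open, the fingers measure 119 mm over their backs; the gripper's body (75 mm by 177 mm) begins 78 mm behind the grasp point.
Start: joints at [-1.322, 0.3, 1.521, -0, 1.321, -0.067], TCP at [170.81, -522.794, 205.446] pointing down, gripper open.
Joint ranges: [-3.03, 3.03], [-0.79, 2.21], [0.23, 2.52], [-1.04, 4.18], [0, 3.07], [-2.55, 2.55]. Speed limits (rad/s): [2.22, 2.22, 2.57, 3.14, 3.14, 3.14].

## Interface

Orientations are given as a 3x3 rotation matrix whose columns are the frame's x, y, z axes.
In Python, from plant import env, grab_frame gives the robot as it stands.
- The arm moves only by the tool send_rows, never from a script. Its argument "moves" is a list that holds one entry, the list of rows, each a list of 5 numbers: the shift along the tool's x, y, z in mm, then the turn about the tool's z in degrees, then the finger opening in mm, from 0 to 94. In form: [[[x, y, z, twist, gripper], ...]]. A call has 1 to 8 rows; each row shifts and turns the commanded pose from where the row before left it, along the tool's axes as they then stand; what a row does not reach is not made up. A row lasts 1/8 s, in which the tool goes at most 62.5 mm and 10.7 degrees, less where a joint would pass 70% of its speed; a pose out of reach is approached as far as the arm can. A call with a gripper value outside its range is refused whole. The fingers move at their own pace and stop on an object; the grip force is fixed at half the most. Time passes only in rows, so rows that do not move let the fingers close. It gives the time, the measured TCP pose, the force, the opening and the grip force at its end, in the units of the state.
- env.state(): the state, without advancing time (a new reading comes with each control period).
- grab_frame(name): name is "side" or "top" or "wrist"; returns a dict with "pixels" (400x640x3 uint8, red, green, blue), "z_map" (400x640 float32, mm along the optical axis (not along the pixel's ray), 0 where there is no reading), "mtx" (3x3 intrinsics, pixels), "xyz" and "orientation" of the camera in the world. Camera axes: x right, y down, z forward; pixel columns grow to the right and rows downward; lengths in mm; the calibration is good to about 2 mm. A picture is of the moment at which its call begins.
- env.close_job(): hands the job in; it is judged then, once.
The state is a dict: "clock": time; "q": joint angles; "qd": joint speeds; "joint_efforts": joint torques, N m; "tool_pos": TCP position; "tcp_rot": TCP orientation; "ft_force": force on the tool from outside, world axes, zero at the start; "moment": the same for the moment, N m; "grip_width": finger opening in mm; "grasp_force": force on a finger pad.
Only numpy, scipy, OpenCV 4.12 (cv2) and the standard library are available. Lean on these libraries where they do the work, as an engineer would, in place of code of your own. Each camera call takes 0.05 s, during which the arm holds its last target. There are 200 camera calls.

## Working session

There is one attempt and no reset: what is moved stays moved. The work goes in short steps, Python scripts to look and compute and a tool call to move; the robot and the scene stay as the last step left them, time stands still between calls to the robot, and variables do not carry over. Pictures are saved under pics/ and viewed, at most 10 in all, crops included, and the job is handed in when it is done.

Besides the shell and the picture viewer there is one more tool, called after "Emit:" as name(argument=value, ...), one argument or row to a line, values as JSON. send_rows: Moves the arm, as the interface text tells. Its arguments: {"type":"object","properties":{"moves":{"type":"array","items":{"type":"array","items":{"type":"array","items":{"type":"number"}}}}},"required":["moves"]}

```bash
ls && mkdir -p pics && python3 - <<'E'
from plant import env, grab_frame
import cv2, numpy as np
s=env.state(); print({k:np.round(v,3).tolist() for k,v in s.items()})
for n in ("top","side"):
    f=grab_frame(n); cv2.imwrite(f"pics/{n}0.png",f["pixels"][...,::-1]); np.savez(f"{n}0.npz",**f)
    print(n,f["mtx"].tolist(),f["xyz"],np.round(f["orientation"],3).tolist())
E
```

```text
pics
{'clock': 0.0, 'q': [-1.322, 0.301, 1.522, 0.0, 1.321, -0.067], 'qd': [-0.001, 0.0, -0.0, 0.001, 0.001, 0.0], 'joint_efforts': [0.0, -53.181, -35.274, 0.071, 0.024, -0.0], 'tool_pos': [170.743, -522.516, 204.837], 'tcp_rot': [[0.951, 0.311, -0.0], [0.311, -0.951, 0.001], [0.0, -0.001, -1.0]], 'ft_force': [-0.314, -0.327, -0.054], 'moment': [0.01, 0.009, 0.008], 'grasp_force': 0.0, 'grip_width': 94.043}
top [[435.3347238453779, 0.0, 323.49719571911425], [0.0, 435.3347238453779, 196.43165757349612], [0.0, 0.0, 1.0]] [ 529.62392961  202.17290096 1139.16567064] [[-0.012, -1.0, 0.029], [-1.0, 0.011, -0.008], [0.008, -0.029, -1.0]]
side [[452.0783400676738, 0.0, 316.9177242907795], [0.0, 452.0783400676738, 199.78364316604046], [0.0, 0.0, 1.0]] [ 425.46742961 -436.94412581  607.84184373] [[0.978, -0.12, 0.172], [-0.209, -0.624, 0.753], [0.018, -0.772, -0.635]]
```

View pics/top0.png

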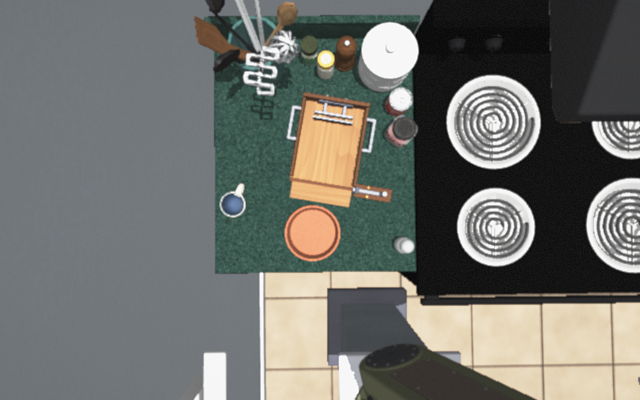

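View pics/side0.png

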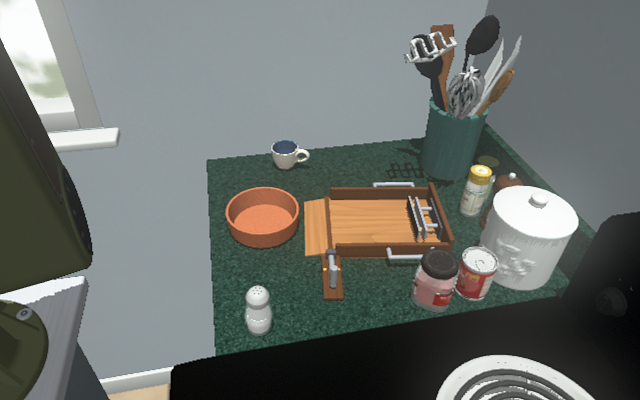

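The top view shows the dish at (312,233), the ramp's front edge near (320,200), the lip at (325,187) and the spring plate near (333,115). The bolt knob is near (370,191), salt at (404,245), jam jar at (402,130) and mug at (232,205). The side view agrees. Next I'll measure with masks plus rays and depth.

```bash
cat > h.py <<'E'
import numpy as np, cv2
def cloud(f):
    z=f["z_map"]; v,u=np.mgrid[0:400,0:640]; K=f["mtx"]
    d=np.stack([(u-K[0,2])/K[0,0],(v-K[1,2])/K[1,1],np.ones_like(z)],-1)
    P=(d*z[...,None])@np.array(f["orientation"]).T+f["xyz"]; P[z==0]=np.nan
    return P
def ray(f,uv,h):
    K=f["mtx"]; d=np.array([(uv[0]-K[0,2])/K[0,0],(uv[1]-K[1,2])/K[1,1],1])@np.array(f["orientation"]).T
    return f["xyz"]+d*(h-f["xyz"][2])/d[2]
def circ(p):
    A=np.c_[2*p,np.ones(len(p))]; s=np.linalg.lstsq(A,(p**2).sum(1),rcond=None)[0]
    return s[0],s[1],np.sqrt(s[2]+s[0]**2+s[1]**2)
def dish(f):
    P=cloud(f); hsv=cv2.cvtColor(f["pixels"],cv2.COLOR_RGB2HSV)
    m=((hsv[...,0]<10)&(hsv[...,1]>110)&(hsv[...,2]>120)).astype(np.uint8)
    n,l,st,c=cv2.connectedComponentsWithStats(m); 
    ok=[i for i in range(1,n)]; i=max(ok,key=lambda i:st[i,4]); m=(l==i).astype(np.uint8)
    return P,m,c[i],st[i]
E
python3 - <<'E'
from h import *
for n in ("top","side"):
    f=dict(np.load(f"{n}0.npz")); P=cloud(f)
    w=(P[...,0]>250)&(P[...,0]<750)&(P[...,1]>0)&(P[...,1]<450)
    z=P[...,2][w&(abs(P[...,2])<10)]; print(n,"table z median",np.median(z))
    _,m,c,st=dish(f); print("dish px",c,st)
    cn=max(cv2.findContours(m,cv2.RETR_EXTERNAL,cv2.CHAIN_APPROX_NONE)[0],key=len)[:,0].astype(float)
    if n=="top":
        R=np.array([ray(f,p,45)[:2] for p in cn]); print("dish rim circle",circ(R))
    Q=P[(m>0)&(P[...,2]>40)]; print("dish rim cloud",len(Q),circ(Q[:,:2]),Q[:,2].max())
    # rails
    hsv=cv2.cvtColor(f["pixels"],cv2.COLOR_RGB2HSV)
    for nm,lo,hi in (("rail",29,38),("wall",41,49)):
        q=w&(P[...,2]>lo)&(P[...,2]<hi)&(hsv[...,0]<15)&(hsv[...,1]>100)&(hsv[...,2]<130)&(m==0)
        k,l,s2,cc=cv2.connectedComponentsWithStats(q.astype(np.uint8))
        for i in range(1,k):
            if s2[i,4]>25:
                q2=P[l==i]; r=cv2.minAreaRect(q2[:,:2].astype(np.float32)); print(nm,s2[i].tolist(),np.round(q2.mean(0)),np.round(cv2.boxPoints(r)).tolist(),r)
    im=f["pixels"][...,::-1]
    if n=="top": cv2.imwrite("pics/topc.png",cv2.resize(im[80:270,220:430],None,fx=3,fy=3,interpolation=cv2.INTER_CUBIC))
    else: cv2.imwrite("pics/sidec.png",cv2.resize(im[160:320,200:470],None,fx=2.9,fy=2.9,interpolation=cv2.INTER_CUBIC))
E
```

```text
top table z median 0.2198823463180588
dish px [309.58475894 232.78693624] [285 205  54  56 643]
dish rim circle (np.float64(471.2844502635268), np.float64(223.99744116510837), np.float64(66.38868120504381))
dish rim cloud 153 (np.float64(470.16721875249226), np.float64(223.59818788205067), np.float64(65.97432995583978)) 49.28322803378683
side table z median 0.9054880770665363
dish px [256.51635721 200.73121132] [ 226  187   71   42 1131]
dish rim cloud 269 (np.float64(468.88312448544144), np.float64(222.80341867272404), np.float64(66.29689560743451)) 47.51315286859301
rail [331, 187, 65, 4, 188] [686. 263.  33.] [[617.0, 271.0], [748.0, 246.0], [750.0, 255.0], [619.0, 280.0]] ((683.5764770507812, 263.309814453125), (8.869394302368164, 133.73272705078125), 79.2081069946289)
rail [270, 219, 27, 20, 82] [501. 167.  33.] [[476.0, 157.0], [482.0, 149.0], [536.0, 186.0], [530.0, 194.0]] ((505.91717529296875, 171.5169677734375), (65.925537109375, 10.303312301635742), 34.41857147216797)
rail [229, 225, 25, 15, 59] [423. 177.  33.] [[399.0, 197.0], [440.0, 156.0], [446.0, 161.0], [405.0, 202.0]] ((422.37554931640625, 178.90467834472656), (7.846427917480469, 57.73931884765625), 45.09745407104492)
rail [336, 243, 92, 5, 252] [662. 100.  32.] [[588.0, 109.0], [749.0, 82.0], [751.0, 89.0], [589.0, 117.0]] ((669.1863403320312, 99.29580688476562), (8.002824783325195, 164.2307586669922), 80.29972839355469)
```

View pics/topc.png

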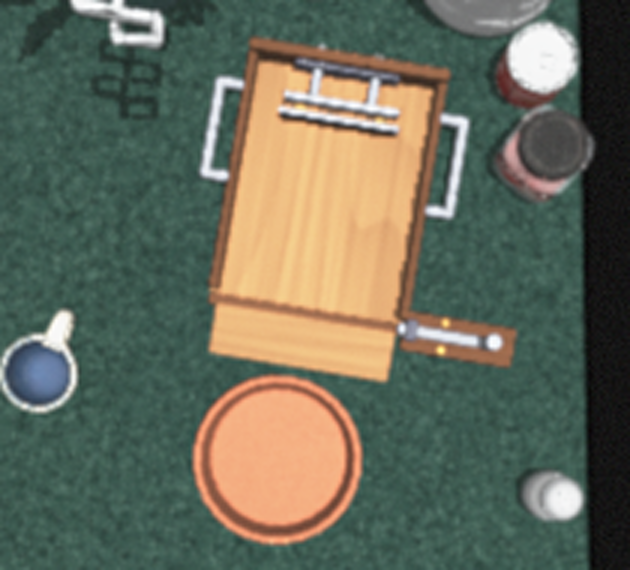

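View pics/sidec.png

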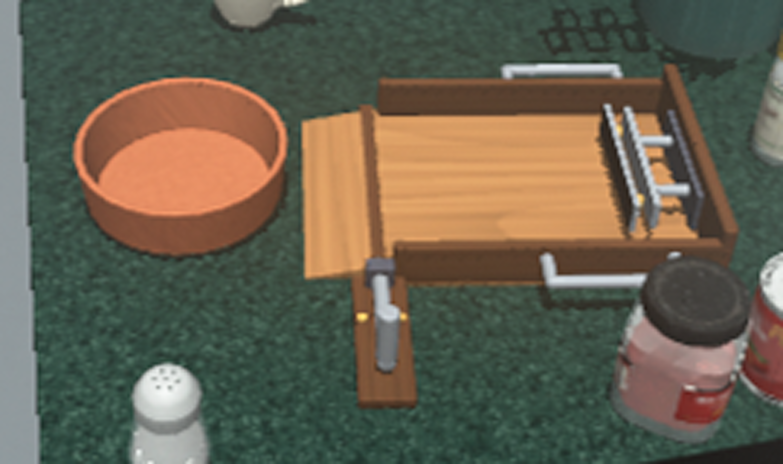

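Both crops show the same layout. In topc, the ramp toe runs (209,352)–(388,381), the lip ends are (212,297) and (400,327), the rail runs (250,50)–(212,297), and the knob top is at (494,342). The plate face is around (280–398, 112–132). The spot is clear around the dish. Now I'll fit the carrier frame.

```bash
python3 - <<'E'
from h import *
f=dict(np.load("top0.npz")); g=dict(np.load("side0.npz"))
C=lambda p:(p[0]/3+220-1/3,p[1]/3+80-1/3)
S=lambda p:(p[0]/2.9+200-.33,p[1]/2.9+160-.33)
pr=lambda n,a:print(n,np.round(a,1))
for n,p,h in (("toeL",(209,352),0),("toeR",(388,381),0),("lipL",(212,297),9),("lipR",(400,327),9),("backL",(250,42),46),("backR",(449,74),46),("knob",(494,342),56.5)): pr("top "+n,ray(f,C(p),h)[:2])
for n,p,h in (("toeL",(302,122),0),("toeR",(305,278),0),("knob",(388,312),56.5),("railRfront",(398,243),34),("wallTopL",(670,68),46),("wallTopR",(735,235),46)): pr("side "+n,ray(g,S(p),h)[:2])
# rails by cloud, both views; two near-parallel strips
L=[];
for fr in (f,g):
    P=cloud(fr); hsv=cv2.cvtColor(fr["pixels"],cv2.COLOR_RGB2HSV)
    q=(P[...,0]>560)&(P[...,0]<770)&(P[...,1]>50)&(P[...,1]<330)&(P[...,2]>28)&(P[...,2]<40)&(hsv[...,0]<16)&(hsv[...,1]>90)&(hsv[...,2]<140)
    Q=P[q]; d=Q[:,1]+0.177*(Q[:,0]-600)
    for nm,k in (("L",d>190),("R",d<190)):
        q2=Q[k]
        if len(q2)>20:
            vx,vy,x0,y0=cv2.fitLine(q2[:,:2].astype(np.float32),cv2.DIST_HUBER,0,.01,.01).ravel()
            s=np.sign(vx); print(nm,len(q2),"yaw",np.degrees(np.arctan2(vy*s,vx*s)),"y at x=650:",y0+(650-x0)*vy/vx, q2[:,0].min(),q2[:,0].max(),np.median(q2[:,2]))
# wood mask in top: ramp
hsv=cv2.cvtColor(f["pixels"],cv2.COLOR_RGB2HSV); m=((hsv[...,0]>8)&(hsv[...,0]<25)&(hsv[...,1]>80)&(hsv[...,2]>150)).astype(np.uint8)
k,l,s,c=cv2.connectedComponentsWithStats(m)
for i in range(1,k):
    if s[i,4]>200:
        r=cv2.minAreaRect(np.argwhere(l==i)[:,::-1].astype(np.float32)); b=cv2.boxPoints(r); print(s[i],[np.round(ray(f,p,4)[:2],1).tolist() for p in b],r[2])
P=cloud(g); q=(P[...,2]>36)&(P[...,2]<60)&(P[...,0]>520)&(P[...,0]<600)&(P[...,1]>20)&(P[...,1]<90); pr("knob cloud side",P[q].mean(0)); print(q.sum())
P=cloud(f); q=(P[...,2]>36)&(P[...,2]<60)&(P[...,0]>520)&(P[...,0]<600)&(P[...,1]>20)&(P[...,1]<90); pr("knob cloud top",P[q].mean(0)); print(q.sum())
E
```

```text
top toeL [561.7 282.6]
top toeR [534.6 126.8]
top lipL [609.1 278.9]
top lipR [581.2 116.3]
top backL [821.3 242.3]
top backR [792.5  74.9]
top knob [565.7  42. ]
side toeL [562.1 282.5]
side toeR [534.9 129.9]
side knob [565.5  42.6]
side railRfront [590.7 116.2]
side wallTopL [820.1 237.8]
side wallTopR [791.8  71.7]
L 126 yaw -10.5561285 y at x=650: 269.17987 616.9906495432698 769.7359191571878 32.402513997948404
R 129 yaw -9.827749 y at x=650: 105.476845 589.3291753772194 768.4242820981967 33.00164505079124
L 300 yaw -10.469798 y at x=650: 269.02936 617.3729364404178 769.6818928816377 32.82228962042535
R 434 yaw -10.001496 y at x=650: 101.85386 588.0838584740872 769.8025531189528 32.49338550200355
[ 290  101   74  106 5355] [[562.7, 289.5], [818.5, 244.4], [789.6, 81.7], [533.8, 127.9]] 9.462322235107422
[ 284  205   57   57 2092] [[468.4, 325.6], [570.0, 221.8], [467.2, 121.4], [366.2, 225.3]] 45.0
knob cloud side [564.4  40.2  50.3]
92
knob cloud top [565.2  43.3  52.7]
27
```

Emit:
send_rows(
  moves=[
    [[0,0,0,9.3,70],[0,0,0,9.3,70],[0,0,0,9.4,70],[40,0,0,0,70],[50,-20,0,0,70],[50,-45,0,0,70],[0,-50,0,0,70],[0,-50,0,0,70]],
  ],
)

```text
clock: 1.1
tool_pos: [333.5, -385.1, 204.8]
tcp_rot: [[0.985, -0.171, -0.001], [-0.171, -0.985, 0.001], [-0.001, -0.001, -1.0]]
ft_force: [0.2, -0.2, 0.3]
grip_width: 70.2
grasp_force: 0.0
```

Emit:
send_rows(
  moves=[
    [[0,-50,0,0,70],[0,-50,0,0,70],[0,-50,0,0,70],[0,-50,0,0,70],[0,-50,0,0,70],[0,-50,0,0,70],[0,-50,0,0,70],[0,-50,0,0,70]],
  ],
)

```text
clock: 2.1
tool_pos: [401.8, 8.8, 205.4]
tcp_rot: [[0.985, -0.172, 0.0], [-0.172, -0.985, -0.0], [0.0, 0.0, -1.0]]
ft_force: [1.0, 0.0, -0.0]
grip_width: 69.9
grasp_force: 0.0
```

Emit:
send_rows(
  moves=[
    [[-30,-50,0,0,70],[-30,-40,0,0,70],[-22,-30,0,0,70],[0,-20,0,0,70],[0,-10,0,0,70],[0,0,0,0,70]],
  ],
)

```text
clock: 2.85
tool_pos: [346.9, 169.0, 205.2]
tcp_rot: [[0.985, -0.172, -0.001], [-0.172, -0.985, -0.0], [-0.001, 0.0, -1.0]]
ft_force: [-0.2, -0.7, 0.7]
grip_width: 69.8
grasp_force: 0.0
```

Emit:
send_rows(
  moves=[
    [[0,-40,30,0,70],[0,-35,35,0,70],[0,0,35,0,70],[0,0,35,0,70],[0,0,28,0,70],[0,0,20,0,70],[0,0,0,0,70],[0,0,0,0,70]],
  ],
)

```text
clock: 3.85
tool_pos: [360.3, 242.7, 23.2]
tcp_rot: [[0.985, -0.173, 0.001], [-0.173, -0.985, 0.0], [0.001, -0.0, -1.0]]
ft_force: [0.8, 0.6, -0.0]
grip_width: 70.2
grasp_force: 0.0
```

```bash
cat > w.py <<'E'
from h import *
from plant import env, grab_frame
a=np.radians(-9.9); U=np.array([np.cos(a),np.sin(a)]); V=np.array([-U[1],U[0]])
rel=lambda p: np.round([U@np.array(p)[:2]-635, V@np.array(p)[:2]-295.8],1)
def show():
    s=env.state(); F=np.array(s["ft_force"]); print("t",s["clock"],"tcp",rel(s["tool_pos"]),s["tool_pos"][2],"F",np.round([U@F[:2],V@F[:2],F[2]],1))
def rim(name):
    f=grab_frame(name); P,m,c,st=dish(f); Q=P[(m>0)&(P[...,2]>38)]
    if len(Q)>20:
        x,y,r=circ(Q[:,:2]); print(name,"dish",rel((x,y)),"r",round(r,1),"n",len(Q),"zmax",Q[:,2].max())
    return f
E
python3 - <<'E'
from w import *
show(); f=rim("side"); cv2.imwrite("pics/s1.png",f["pixels"][...,::-1]); show()
E
```

```text
t 3.85 tcp [-321.8    5.2] 23.197585670727463 F [ 0.7  0.7 -0. ]
side dish [-211.2    3.8] r 66.7 n 374 zmax 48.13098982405347
t 3.9 tcp [-321.7    5.4] 23.33822762553122 F [ 0.  -0.   0.8]
```

View pics/s1.png

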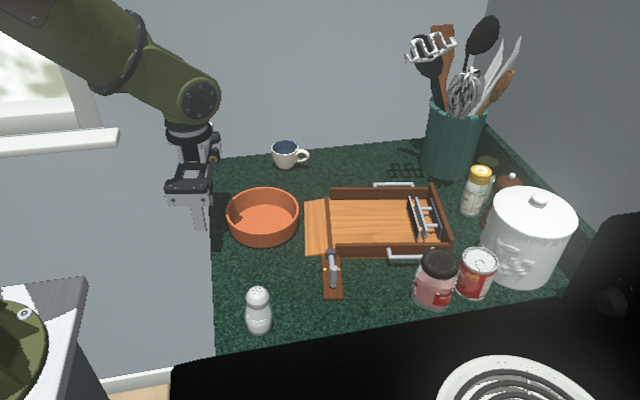

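The fingers are behind the dish (fingers at (195,215), dish at (262,215)) and nothing has moved. I'll close the 43 mm gap gently.

Emit:
send_rows(
  moves=[
    [[8,0,0,0,70],[8,0,0,0,70],[8,0,0,0,70],[6,0,0,0,70],[4,0,0,0,70],[4,0,0,0,70],[4,0,0,0,70],[4,0,0,0,70]],
  ],
)

```text
clock: 4.9
tool_pos: [404.9, 234.9, 22.3]
tcp_rot: [[0.985, -0.172, -0.001], [-0.172, -0.985, -0.0], [-0.001, 0.001, -1.0]]
ft_force: [-3.7, 0.6, 1.8]
grip_width: 70.1
grasp_force: 1.6
```

Emit:
send_rows(
  moves=[
    [[4,0.5,0,0,70],[5,0.5,0,0,70],[5,0.5,0,0,70],[5,0.5,0,0,70],[5,0.5,0,0,70],[5,0.5,0,0,70],[5,0.5,0,0,70],[5,0.5,0,0,70]],
  ],
)

```text
clock: 5.9
tool_pos: [443.2, 224.2, 22.4]
tcp_rot: [[0.985, -0.172, -0.0], [-0.172, -0.985, -0.0], [-0.0, 0.0, -1.0]]
ft_force: [-3.0, 1.2, -1.4]
grip_width: 70.2
grasp_force: 1.6
```

```bash
python3 - <<'E'
from w import *
show(); rim("side"); rim("top"); show()
E
```

```text
t 5.9 tcp [-237.     1.3] 22.384513089299634 F [-3.1  0.6 -1.4]
side dish [-169.6    1.4] r 66.3 n 352 zmax 51.47032626769169
top dish [-167.9    2.4] r 65.1 n 207 zmax 299.4887612692104
t 6.0 tcp [-236.6    1.3] 22.522858271199667 F [-1.2  0.9  0.6]
```

Emit:
send_rows(
  moves=[
    [[5,0.3,0,0,70],[5,0.3,0,0,70],[5,0.3,0,0,70],[5,0.3,0,0,70],[5,0,0,0,70],[5,0,0,0,70],[5,0,0,0,70],[5,0,0,0,70]],
  ],
)

```text
clock: 7.0
tool_pos: [482.4, 216.2, 22.4]
tcp_rot: [[0.985, -0.172, -0.0], [-0.172, -0.985, -0.0], [-0.0, 0.0, -1.0]]
ft_force: [-2.7, 0.6, -1.6]
grip_width: 69.9
grasp_force: 1.5
```

Emit:
send_rows(
  moves=[
    [[5,0,0,0,70],[5,0,0,0,70],[5,0,0,0,70],[5,0,0,0,70],[4,0,0,0,70],[4,0,0,0,70],[4,0,0,0,70],[4,0,0,0,70]],
  ],
)

```text
clock: 8.0
tool_pos: [517.7, 210.1, 22.5]
tcp_rot: [[0.985, -0.172, -0.0], [-0.172, -0.985, 0.0], [-0.0, -0.0, -1.0]]
ft_force: [-5.7, 2.2, 2.8]
grip_width: 70.3
grasp_force: 2.9
```

```bash
python3 - <<'E'
from w import *
show(); f=rim("side"); rim("top"); show(); cv2.imwrite("pics/s2.png",f["pixels"][120:330,180:480,::-1])
E
```

```text
t 8.0 tcp [-161.1    0.2] 22.537222849521346 F [-6.   1.2  2.8]
side dish [-94.2   0.1] r 66.1 n 390 zmax 65.15817696015733
top dish [-92.7   1.4] r 64.1 n 178 zmax 305.51792008055145
t 8.1 tcp [-160.8    0.2] 22.59704160168281 F [-2.4  0.1  0.8]
```

View pics/s2.png

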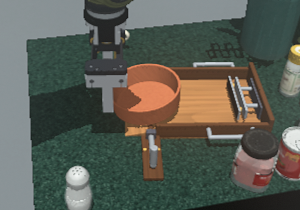

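The dish at about (147,93) in the crop is tilted on the lip between the rails, centred to within 1 mm. I'll keep going, slowly.

Emit:
send_rows(
  moves=[
    [[4,0,0,0,70],[4,0,0,0,70],[4,0,0,0,70],[4,0,0,0,70],[4,0,0,0,70],[4,0,0,0,70],[4,0,0,0,70],[4,0,0,0,70]],
  ],
)

```text
clock: 9.1
tool_pos: [549.3, 204.5, 22.4]
tcp_rot: [[0.985, -0.172, -0.0], [-0.172, -0.985, -0.0], [-0.0, 0.0, -1.0]]
ft_force: [-2.0, 0.3, -0.9]
grip_width: 70.1
grasp_force: 1.1
```

Emit:
send_rows(
  moves=[
    [[4,0,0,0,70],[4,0,0,0,70],[4,0,0,0,70],[4,0,0,0,70],[4,0,0,0,70],[4,0,0,0,70],[4,0,0,0,70],[4,0,0,0,70]],
  ],
)

```text
clock: 10.1
tool_pos: [580.8, 199.0, 22.5]
tcp_rot: [[0.985, -0.172, 0.0], [-0.172, -0.985, 0.0], [0.0, -0.0, -1.0]]
ft_force: [-2.0, 1.5, -0.9]
grip_width: 70.0
grasp_force: 1.1
```

```bash
python3 - <<'E'
from w import *
show(); f=rim("side"); rim("top"); show()
E
```

```text
t 10.1 tcp [-97.    0.1] 22.4579330454361 F [-2.2  1.2 -0.9]
side dish [-30.6  -0.1] r 66.4 n 493 zmax 55.08318952705588
top dish [-28.8   1.1] r 64.3 n 153 zmax 56.27634000480248
t 10.2 tcp [-96.8   0.1] 22.562039164806052 F [-0.4  0.  -1.4]
```

Emit:
send_rows(
  moves=[
    [[4,0,0,0,70],[4,0,0,0,70],[4,0,0,0,70],[4,0,0,0,70],[3,0,0,0,70],[3,0,0,0,70],[2,0,0,0,70],[2,0,0,0,70]],
  ],
)

```text
clock: 11.2
tool_pos: [606.3, 194.6, 22.5]
tcp_rot: [[0.985, -0.172, 0.0], [-0.172, -0.985, 0.0], [0.0, -0.0, -1.0]]
ft_force: [-2.1, 0.3, -0.0]
grip_width: 70.0
grasp_force: 1.3
```

Emit:
send_rows(
  moves=[
    [[1,0,0,0,70],[1,0,0,0,70],[1,0,0,0,70],[1,0,0,0,70]],
  ],
)

```text
clock: 11.7
tool_pos: [610.2, 193.9, 22.5]
tcp_rot: [[0.985, -0.172, 0.0], [-0.172, -0.985, 0.0], [0.0, -0.0, -1.0]]
ft_force: [-2.4, 1.2, 0.2]
grip_width: 70.2
grasp_force: 1.3
```

Emit:
send_rows(
  moves=[
    [[1,0,0,0,70],[1,0,0,0,70],[1,0,0,0,70],[1,0,0,0,70],[1,0,0,0,70]],
  ],
)

```text
clock: 12.32
tool_pos: [615.1, 193.1, 22.5]
tcp_rot: [[0.985, -0.172, 0.0], [-0.172, -0.985, 0.0], [0.0, -0.0, -1.0]]
ft_force: [-2.8, 0.1, 0.5]
grip_width: 69.8
grasp_force: 1.3
```

```bash
python3 - <<'E'
from w import *
show(); f=rim("side"); P=cloud(f); R=np.c_[(P[...,:2]@U-635).ravel(),(P[...,:2]@V-295.8).ravel(),P[...,2].ravel()]
q=(R[:,0]>55)&(R[:,0]<125)&(abs(R[:,1])<55)&(R[:,2]>32)&(R[:,2]<40)
px=f["pixels"].reshape(-1,3).astype(int); q&=(px.max(1)-px.min(1)<40)
print(np.histogram(R[q,0],bins=range(55,126,3)))
E
```

```text
t 12.325 tcp [-62.2   0.2] 22.472331983134378 F [-2.8 -0.3  0.5]
side dish [ 4.3 -0.1] r 66.4 n 454 zmax 52.115508528240184
(array([ 0,  0,  0,  0,  0,  0,  0, 24, 59, 22,  0,  0, 31, 50, 17,  0,  0,
        0,  0,  0,  0,  0, 50]), array([ 55,  58,  61,  64,  67,  70,  73,  76,  79,  82,  85,  88,  91,
        94,  97, 100, 103, 106, 109, 112, 115, 118, 121, 124]))
```

Emit:
send_rows(
  moves=[
    [[1,0,0,0,70],[1,0,0,0,70],[1,0,0,0,70],[1,0,0,0,70]],
  ],
)

```text
clock: 12.88
tool_pos: [619.1, 192.4, 22.5]
tcp_rot: [[0.985, -0.172, 0.0], [-0.172, -0.985, 0.0], [0.0, -0.0, -1.0]]
ft_force: [-2.4, 0.1, -0.9]
grip_width: 70.1
grasp_force: 1.3
```

Emit:
send_rows(
  moves=[
    [[1,0,0,0,70],[1,0,0,0,70],[1,0,0,0,70]],
  ],
)

```text
clock: 13.25
tool_pos: [621.7, 191.9, 22.4]
tcp_rot: [[0.985, -0.172, -0.001], [-0.172, -0.985, -0.0], [-0.001, 0.0, -1.0]]
ft_force: [-6.1, 0.7, 1.2]
grip_width: 70.3
grasp_force: 2.9
```

Emit:
send_rows(
  moves=[
    [[1,0,0,0,70],[1,0,0,0,70],[0,0,0,0,70]],
  ],
)

```text
clock: 13.62
tool_pos: [623.3, 191.6, 22.3]
tcp_rot: [[0.985, -0.172, -0.002], [-0.172, -0.985, -0.0], [-0.002, 0.0, -1.0]]
ft_force: [-8.3, 2.1, 2.3]
grip_width: 69.9
grasp_force: 3.9
```

```bash
python3 - <<'E'
from w import *
show(); rim("side"); show()
E
```

```text
t 13.625 tcp [-53.9   0.1] 22.305184253933202 F [-8.5  0.7  2.3]
side dish [12.2 -0.2] r 66.5 n 479 zmax 51.8421160730602
t 13.675 tcp [-53.9   0.1] 22.352633325296207 F [-8.8 -0.6  2.9]
```

Emit:
send_rows(
  moves=[
    [[1,0,0,0,70],[1,0,0,0,70],[0,0,0,0,70]],
  ],
)

```text
clock: 14.05
tool_pos: [624.9, 191.3, 22.3]
tcp_rot: [[0.985, -0.172, -0.003], [-0.172, -0.985, -0.0], [-0.002, 0.001, -1.0]]
ft_force: [-11.0, 0.8, 3.9]
grip_width: 70.0
grasp_force: 5.4
```

Emit:
send_rows(
  moves=[
    [[0.5,0,0,0,70],[0,0,0,0,70],[0,0,0,0,70],[0,0,0,0,70],[0,0,0,0,70],[0,0,0,0,70],[0,0,0,0,70],[0,0,0,0,70]],
  ],
)

```text
clock: 15.05
tool_pos: [625.3, 191.3, 22.3]
tcp_rot: [[0.985, -0.172, -0.003], [-0.172, -0.985, -0.0], [-0.003, 0.001, -1.0]]
ft_force: [-12.4, 1.6, 4.1]
grip_width: 70.0
grasp_force: 5.9
```

Emit:
send_rows(
  moves=[
    [[0,0,0,0,70],[0,0,0,0,70],[0,0,0,0,70],[0,0,0,0,70]],
  ],
)

```text
clock: 15.55
tool_pos: [625.3, 191.3, 22.3]
tcp_rot: [[0.985, -0.172, -0.003], [-0.172, -0.985, -0.0], [-0.003, 0.001, -1.0]]
ft_force: [-12.6, 1.3, 4.2]
grip_width: 70.4
grasp_force: 5.9
```

Emit:
send_rows(
  moves=[
    [[-0.5,0,0,0,70],[-0.5,0,0,0,70],[-0.5,0,0,0,70],[-0.5,0,0,0,70],[-0.5,0,0,0,70],[-0.5,0,0,0,70],[-0.5,0,0,0,70],[-0.5,0,0,0,70]],
  ],
)

```text
clock: 16.55
tool_pos: [622.6, 191.8, 22.5]
tcp_rot: [[0.985, -0.172, 0.0], [-0.172, -0.985, 0.0], [0.0, -0.0, -1.0]]
ft_force: [-0.9, -0.4, -1.0]
grip_width: 69.7
grasp_force: 0.9
```

Emit:
send_rows(
  moves=[
    [[-0.5,0,0,0,70],[-0.5,0,0,0,70],[-0.5,0,0,0,70],[-0.5,0,0,0,70],[-0.5,0,0,0,70],[-0.5,0,0,0,70],[-0.5,0,0,0,70],[-0.5,0,0,0,70]],
  ],
)

```text
clock: 17.55
tool_pos: [618.5, 192.5, 22.5]
tcp_rot: [[0.985, -0.172, 0.0], [-0.172, -0.985, -0.0], [0.0, -0.0, -1.0]]
ft_force: [0.1, 0.4, -0.5]
grip_width: 69.8
grasp_force: 0.0
```

```bash
python3 - <<'E'
from w import *
show(); rim("side"); show()
E
```

```text
t 17.55 tcp [-58.8   0.1] 22.4530409520075 F [ 0.   0.4 -0.5]
side dish [10.7 -0.1] r 66.5 n 492 zmax 51.930305520922275
t 17.6 tcp [-58.9   0.2] 22.460817615073687 F [-0.   0.6 -0.2]
```

Emit:
send_rows(
  moves=[
    [[-3,0,0,0,70],[-6,0,0,0,70],[-6,0,0,0,70],[0,0,-15,0,70],[0,0,-25,0,70],[0,0,-30,0,70],[0,0,-30,0,70],[0,0,-20,0,0]],
  ],
)

```text
clock: 18.6
tool_pos: [604.2, 195.1, 145.4]
tcp_rot: [[0.985, -0.172, 0.003], [-0.172, -0.985, 0.001], [0.002, -0.001, -1.0]]
ft_force: [0.2, -0.1, -0.8]
grip_width: 62.9
grasp_force: 0.0
```

Emit:
send_rows(
  moves=[
    [[-5,35,0,0,0],[-5,45,0,0,0],[0,45,0,0,0],[0,40,0,0,0],[0,22,0,0,0],[0,0,0,0,0],[0,0,0,0,0]],
  ],
)

```text
clock: 19.48
tool_pos: [562.0, 13.1, 143.1]
tcp_rot: [[0.985, -0.172, 0.001], [-0.172, -0.985, 0.0], [0.001, -0.0, -1.0]]
ft_force: [0.5, 0.1, 0.2]
grip_width: 0.6
grasp_force: 0.0
```

```bash
python3 - <<'E'
from w import *
show(); f=rim("side"); rim("top"); print(env.state()["grip_width"]); g=grab_frame("wrist"); cv2.imwrite("pics/s3.png",np.hstack([f["pixels"][120:330,180:480],cv2.resize(g["pixels"],(336,210))])[...,::-1])
E
```

```text
t 19.475 tcp [ -83.7 -186.2] 143.09185464043352 F [0.4 0.2 0.2]
side dish [10.9 -0.1] r 66.5 n 470 zmax 52.08371101578166
top dish [12.2  0.9] r 64.4 n 197 zmax 52.513211357741056
0.6641519814107026
```

View pics/s3.png

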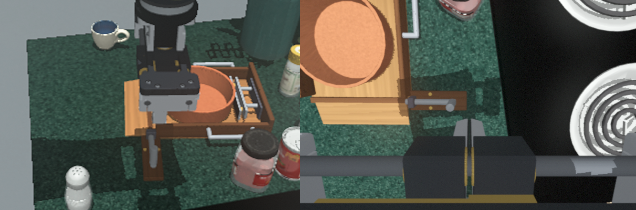

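The dish lies flat against the plate, with its rim at a uniform 52 mm. The knob is at (450,104) in the wrist half of the picture. I'll measure it from the wrist camera before descending.

```bash
python3 - <<'E'
from w import *
for n in ("wrist","side","top"):
    P=cloud(grab_frame(n)); R=np.c_[(P[...,:2]@U-635).ravel(),(P[...,:2]@V-295.8).ravel(),P[...,2].ravel()]
    q=(abs(R[:,0]+84)<20)&(R[:,1]>-182)&(R[:,1]<-135)&(R[:,2]>30)&(R[:,2]<62)
    if q.sum()>3: print(n,q.sum(),np.round(R[q].min(0),1),np.round(R[q].max(0),1),np.round(np.median(R[q],0),1))
E
```

```text
wrist 313 [ -90.1 -163.3   30.2] [ -77.4 -151.1   58.6] [ -81.7 -157.6   55.9]
side 115 [ -92.  -163.6   30.3] [ -79.  -151.1   58.1] [ -86.  -160.3   48.7]
```

Emit:
send_rows(
  moves=[
    [[0,0,25,0,0],[0,0,30,0,0],[0,0,25,0,0],[0,0,15,0,0],[0,0,10,0,0],[0,0,4,0,0],[0,0,0,0,0]],
  ],
)

```text
clock: 20.65
tool_pos: [561.9, 12.6, 33.8]
tcp_rot: [[0.985, -0.172, 0.0], [-0.172, -0.985, -0.0], [0.0, -0.0, -1.0]]
ft_force: [-0.3, -0.6, -0.3]
grip_width: 0.7
grasp_force: 0.0
```

Emit:
send_rows(
  moves=[
    [[0,-3,0,0,0],[0,-3,0,0,0],[0,-3,0,0,0],[0,-3,0,0,0],[0,-4,0,0,0],[0,-4,0,0,0],[0,-4,0,0,0],[0,-4,0,0,0]],
  ],
)

```text
clock: 21.65
tool_pos: [566.6, 40.4, 33.5]
tcp_rot: [[0.985, -0.172, 0.0], [-0.172, -0.985, -0.0], [0.0, 0.0, -1.0]]
ft_force: [0.4, -1.7, 0.9]
grip_width: 0.3
grasp_force: 0.9
```

Emit:
send_rows(
  moves=[
    [[0,-4,0,0,0],[0,-4,0,0,0],[0,-4,0,0,0],[0,-4,0,0,0],[0,-4,0,0,0],[0,-4,0,0,0],[0,-4,0,0,0],[0,-4,0,0,0]],
  ],
)

```text
clock: 22.65
tool_pos: [572.0, 71.9, 33.4]
tcp_rot: [[0.985, -0.172, -0.0], [-0.172, -0.985, -0.0], [-0.0, 0.0, -1.0]]
ft_force: [0.4, -1.4, -1.0]
grip_width: 0.6
grasp_force: 0.9
```

```bash
python3 - <<'E'
from w import *
show()
E
```

```text
t 22.65 tcp [ -83.8 -126.6] 33.41165839877458 F [ 0.6 -1.3 -1. ]
```

Emit:
send_rows(
  moves=[
    [[0,-2,0,0,0],[0,-1,0,0,0],[0,-1,0,0,0],[0,-1,0,0,0],[0,0,0,0,0]],
  ],
)

```text
clock: 23.28
tool_pos: [572.8, 76.7, 33.4]
tcp_rot: [[0.985, -0.172, -0.0], [-0.172, -0.985, 0.0], [-0.0, -0.0, -1.0]]
ft_force: [0.3, -0.5, 0.5]
grip_width: 0.5
grasp_force: 0.4
```

Emit:
send_rows(
  moves=[
    [[0,-1,0,0,0],[0,-1,0,0,0],[0,-1,0,0,0],[0,0,0,0,0]],
  ],
)

```text
clock: 23.78
tool_pos: [573.4, 79.7, 33.4]
tcp_rot: [[0.985, -0.172, -0.0], [-0.172, -0.985, 0.0], [-0.0, -0.0, -1.0]]
ft_force: [-0.2, -0.4, 0.2]
grip_width: 0.4
grasp_force: 0.3
```

Emit:
send_rows(
  moves=[
    [[0,-1,0,0,0],[0,-1,0,0,0],[0,0,0,0,0]],
  ],
)

```text
clock: 24.15
tool_pos: [573.5, 80.4, 33.4]
tcp_rot: [[0.985, -0.172, -0.001], [-0.172, -0.985, -0.002], [-0.0, 0.002, -1.0]]
ft_force: [-2.7, -9.9, 0.4]
grip_width: 0.5
grasp_force: 5.1
```

Emit:
send_rows(
  moves=[
    [[0,-0.7,0,0,0],[0,-0.7,0,0,0],[0,0,0,0,0]],
  ],
)

```text
clock: 24.52
tool_pos: [573.6, 80.6, 33.4]
tcp_rot: [[0.985, -0.172, -0.001], [-0.172, -0.985, -0.003], [-0.001, 0.003, -1.0]]
ft_force: [-4.3, -18.0, 4.7]
grip_width: 0.6
grasp_force: 9.5
```

The bolt is firmly at its end stop. Backing off and checking.

Emit:
send_rows(
  moves=[
    [[0,2,0,0,0],[0,3,0,0,0],[0,8,0,0,0],[0,8,0,0,0],[0,0,-25,0,0],[0,0,-35,0,0],[0,0,-40,0,0],[0,0,-40,0,0]],
  ],
)

```text
clock: 25.52
tool_pos: [570.1, 61.8, 174.8]
tcp_rot: [[0.985, -0.172, -0.0], [-0.172, -0.985, 0.0], [-0.0, -0.0, -1.0]]
ft_force: [0.5, -0.4, 0.7]
grip_width: 0.3
grasp_force: 0.0
```

Emit:
send_rows(
  moves=[
    [[-30,0,0,0,0],[-45,20,0,0,0],[-45,40,0,0,0],[0,50,0,0,0],[0,50,0,0,0],[0,50,0,0,0],[0,40,0,0,0],[0,0,0,0,0]],
  ],
)

```text
clock: 26.52
tool_pos: [408.5, -165.4, 173.4]
tcp_rot: [[0.984, -0.175, 0.0], [-0.175, -0.984, -0.0], [0.0, 0.0, -1.0]]
ft_force: [-0.1, 0.0, 0.1]
grip_width: 0.7
grasp_force: 0.0
```

```bash
python3 - <<'E'
from w import *
show(); f=rim("side"); t=rim("top"); 
P=cloud(f); R=np.c_[(P[...,:2]@U-635).ravel(),(P[...,:2]@V-295.8).ravel(),P[...,2].ravel()]
q=(abs(R[:,0]+84)<20)&(R[:,1]>-182)&(R[:,1]<-80)&(R[:,2]>36)&(R[:,2]<62)
print("knob",q.sum(),np.round(R[q].min(0),1),np.round(R[q].max(0),1))
for n,a in (("side",f),("top",t)):
    b=np.load(n+"0.npz")["z_map"]; d=(abs(a["z_map"]-b)>12).astype(np.uint8); d=cv2.morphologyEx(d,cv2.MORPH_OPEN,np.ones((2,2)))
    k,l,s,c=cv2.connectedComponentsWithStats(d); print(n,[s[i].tolist() for i in range(1,k) if s[i,4]>15])
cv2.imwrite("pics/s4.png",np.hstack([f["pixels"][100:340,180:520],t["pixels"][80:280,210:430].repeat(1,0) if 0 else cv2.resize(t["pixels"][80:280,210:430],(264,240))])[...,::-1])
E
```

```text
t 26.525 tcp [-204.2 -388.5] 173.4377242870084 F [-0.1 -0.   0.1]
side dish [11.4  1.9] r 64.0 n 347 zmax 50.683445759310985
top dish [12.   1.2] r 64.9 n 250 zmax 53.44023575855522
knob 88 [ -91.  -105.5   36.2] [-64.1 -81.1  58. ]
side [[0, 0, 300, 385, 74606], [343, 186, 74, 58, 2258], [327, 228, 9, 28, 166], [330, 263, 9, 24, 170]]
top [[302, 119, 55, 56, 727], [360, 189, 8, 5, 31], [381, 193, 7, 5, 30], [286, 207, 55, 55, 727], [324, 246, 277, 154, 20437]]
```

View pics/s4.png

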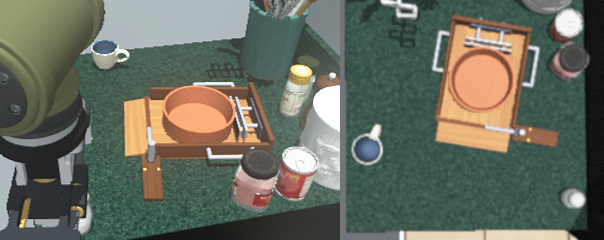

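The dish is flat between the rails against the plate and the knob is at y ≈ -99, so the bolt is closed. The change map shows only the dish, bolt and arm have moved.

```bash
python3 -c "
from plant import env
print(env.close_job())"
```

```text
the job is handed in; nothing more can be done
None
```

The job is handed in, with no verdict returned: the dish slid up over the lip, was pressed at about 10 N for over a second and released, and sits flat against the plate with the bolt at its end stop and nothing else moved in the final images.

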